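Slide the sample tray into the bench hood and shut the sash

TASK

Put the tray of sample vials away in the small clear bench hood: raise the hood's front sash and slide the tray level, without lifting it or letting it sag into the gap, from the loading stand onto the hood floor between the flask and the bottle, until it is wholly behind the sash. Then lower the sash gently until it is fully closed. Keep all vials standing on the tray, and do not shift the flask and the bottle in the hood or the things standing round about.

Things in the scene. Friction and masses are not known exactly. Their poses are not given: they have to be found in the camera images.
- hood: small bench hood of clear panes in an aluminium frame, fixed, 400 mm wide (y), 465 mm tall plus a round grey duct collar on the roof; origin: underside, middle of the front, 7 mm behind the middle of the sash's pane; x points into the hood, z up. White floor at 30 mm, its front edge at x = -12 mm, inside the hood it reaches to x = 197 mm and y = +-187 mm. The opening in front is 360 mm wide and reaches from the floor up to 248 mm; above it are a lintel and a clear fascia
- sash (a joint): the clear sash at the hood's front, in m: 0 closed (its lower edge on the floor's front), 0.21 fully raised (lower edge 240 mm high, top of the sash 460 mm). Counterbalanced, with about 4 N friction and some damping: it stays where it is left. It may start slightly open. Its pane stands 10 to 5 mm in front of the hood's origin (x = -10 to -5 mm), so the tray must be behind that
- sash_handle (a point): middle of the grip bar of the sash's steel bow handle, at the middle of the sash's width; the bar is upright, 12 mm thick, 52 mm clear length between its two legs, its axis 39 mm in front of the middle of the sash pane, which rises close behind it, so a gripper must lean back from it; 136 mm high when the sash is closed, rises with it. Axes as the hood's
- stand: loading stand of bent steel sheet, fixed, 180 mm deep (x), 320 mm wide (y), top at 32 mm, 2 mm above the hood floor; origin: centre at worktop level, x points towards the hood. Between it and the hood floor an open gap of about 25 to 45 mm, down to the worktop
- tray: flat steel tray, 120 mm (x) by 130 mm (y), floor 3 mm, walls 15 mm high, about 0.4 kg, loose on the stand; origin: centre of its underside; x points to its far wall, away from the grip. Only its straight course over the gap keeps it level: over half of it must be supported
- tray_grip (a point): point on the tray's black grip where to hold it: an upright block 18 mm (tray x) by 14 mm (tray y), rising from the tray floor to 55 mm above the tray's underside, at the middle of the near wall, its middle 52 mm behind the tray's centre and its near face 61 mm; this point is 38 mm above the underside. Pinch it across tray y. Axes as the tray's
- sample_1: closed sample vial with a black cap, 26 mm diameter, 64 mm tall, about 30 g, standing loose on the tray; origin: centre of its underside; on the right half of the tray (-y)
- sample_2: closed sample vial with a black cap, 26 mm diameter, 64 mm tall, about 30 g, standing loose on the tray; origin: centre of its underside; in the middle
- sample_3: closed sample vial with a black cap, 26 mm diameter, 64 mm tall, about 30 g, standing loose on the tray; origin: centre of its underside; on the left half (+y)
- flask: conical glass flask, 86 mm diameter at the foot, 131 mm tall, standing loose in the hood at the left or right side; origin: centre of its underside
- bottle: small reagent bottle, 46 mm diameter, 88 mm tall, black cap, standing loose in the hood on the other side; origin: centre of its underside
- tall_cylinder: measuring cylinder, foot 67 mm, 197 mm tall, standing on the worktop left of the stand; bystander; origin: centre of its underside
- amber: small reagent bottle, 46 mm diameter, 87 mm tall, on the worktop right of the stand; bystander; origin: centre of its underside
- masking_tape: roll of tape lying flat, 96 mm diameter, 25 mm tall, on the worktop right of the stand; bystander; origin: centre of its underside
Mind the look-alikes: they are no part of the job. Several things have the shape of the tray; the one meant has the colours described above.

How it is judged (in metres and radians):
On the way, in this order (a step that is already met when the one before it is completed fails the run):
1. the sash has been raised clear of the vials (value of joint sash above 0.1 m), for 0.2 s.
2. the tray stands wholly inside the hood, level on its floor, with all vials standing on it, and the sash is still up (x of tray in the frame of hood between 0.057 and 0.142 m and y of tray in the frame of hood between -0.115 and 0.115 m and z of tray in the frame of hood below 0.036 m and angle between tray's own z axis and vertical below 0.05 rad and angle between each of sample_1, sample_2, sample_3's own z axis and vertical below 0.15 rad and z of sample_1 in the frame of tray between -0.005 and 0.012 m and horizontal distance between each of sample_1, sample_2, sample_3 and tray below 0.075 m and z of sample_2 in the frame of tray between -0.005 and 0.012 m and z of sample_3 in the frame of tray between -0.005 and 0.012 m and value of joint sash above 0.05 m), for 0.2 s.
At the end, for the whole second after the job is handed in: The sash is down on the floor (within 4 mm), the tray lies level and at rest on the hood floor wholly behind the sash (its centre 57 to 142 mm behind the hood's origin), and the three vials stand upright on it (value of joint sash below 0.004 m and x of tray in the frame of hood between 0.057 and 0.142 m and y of tray in the frame of hood between -0.115 and 0.115 m and z of tray in the frame of hood below 0.036 m and angle between tray's own z axis and vertical below 0.05 rad and angle between each of sample_1, sample_2, sample_3's own z axis and vertical below 0.15 rad and z of sample_1 in the frame of tray between -0.005 and 0.012 m and horizontal distance between each of sample_1, sample_2, sample_3 and tray below 0.075 m and z of sample_2 in the frame of tray between -0.005 and 0.012 m and z of sample_3 in the frame of tray between -0.005 and 0.012 m and linear speed of tray below 0.01 m/s); the robot touches nothing.
It fails at once if the tray sags or tips by more than about 6 degrees, or is lifted more than 20 mm above the stand (angle between tray's own z axis and vertical above 0.1 rad or height (world z) of tray above 0.052 m).
It fails at once if a vial falls over (angle between any of sample_1, sample_2, sample_3's own z axis and vertical above 0.5 rad).
It fails at once if the flask or the bottle in the hood is shifted by more than 12 mm (distance of any of flask, bottle from where it was at the start of the episode above 0.012 m).
It fails at once if a bystander is shifted by more than 20 mm (distance of any of tall_cylinder, amber, masking_tape from where it was at the start of the episode above 0.02 m).
It fails at once if the sash is slammed down (faster than 0.5 m/s) (velocity of joint sash below -0.5 m/s).
It also fails if it takes over 72 s, if anything falls off the work surface, if the arm or the gripper's body presses on something with over 40 N, if the wrist force passes 120 N, or if a joint passes its speed limit or range.

ROBOT

A 6-joint arm with a two-finger parallel gripper is mounted at the origin on a cart in front of the work surface, level with it; the furniture and walls round the work are solid. World frame = base frame: x ahead of the robot, y to its left, z up, the work surface at z = 0. Lengths are in mm, angles in rad, forces in N, time in s.
With the tool pointing down it reaches from about 350 to 975 mm from the base axis. Payload 7.1 kg.
Tool frame: the origin (TCP) lies on the front face of the gripper's body, between the roots of the fingers; the fingertips stand 80 mm ahead of it and the grasp point (between the pads) lies 61 mm ahead of it (env.tips_ahead is the distance from the TCP to the fingertips, in mm); z points along the fingers, y is the direction in which the jaws open and shut (so a half turn about z gives the same grasp; the last joint's range is limited). The gripper opens to 88 mm and grips with 3 to 60 N. Pads are 20 mm wide; open, the fingers measure 115 mm over their backs; the gripper's body (75 mm by 178 mm) begins 61 mm behind the grasp point.
Start: joints at [-1.2, 0.423, 1.63, -0, 1.089, -0.019], TCP at [237.518, -578.092, 302.675] pointing down, gripper open.
Joint ranges: [-3, 3], [-0.9, 2.11], [0.09, 2.58], [-1.31, 4.45], [0.11, 2.69], [-2.54, 2.54]. Speed limits (rad/s): [2.39, 2.39, 3.01, 3.14, 3.14, 3.14].

INTERFACE

Orientations are given as a unit quaternion [x, y, z, w].
In Python, from station import env, set_gripper, viewer, workorder gives the robot as it stands. Calls block until the motion is done:
- env.reach(position, orientation): joint-space move of the TCP to a pose.
- env.move_l(position, rot=None, rate=150, f_stop=None): straight line of the TCP; rot=None keeps the orientation; rate is the mean speed in mm/s. With f_stop (N) it stops when the force on the tool has changed by that much, and returns True; else False.
- env.move_joints(angles): joint-space move.
- set_gripper(opening): finger opening in mm; the grip force is fixed at half the most; returns when the fingers have stopped.
- env.hold(seconds).
- env.ik(position, orientation): joint angles nearest the present ones, or None.
- env.read_state(): the state.
- viewer.camera(name): name is "side" or "top" or "wrist"; returns the picture (480x640x3 uint8, blue, green, red); there is no depth.
- viewer.camera_params(name): a dict with "fx", "fy", "cx", "cy" (pixels), "dist" ([k1, k2, p1, p2, k3] as OpenCV has them; the pictures are not rectified), "pose" (4x4, takes a point from camera to world coordinates); the wrist camera has in their place "tool_from_camera" (4x4, takes a point from camera to tool coordinates, whose origin is the TCP and whose axes are the flange's). Camera axes: x right, y up, looking along -z (the intrinsics and any distortion apply to the point x, -y, -z); pixel columns grow to the right and rows downward; lengths in mm; the calibration is good to about 2 mm. A picture is of the moment at which its call begins: read the wrist's pose just before it. camera_params takes no time and is no camera call.
A pose or a line that the arm cannot do raises env.IKError and nothing moves.
- workorder.sign_off(): hands the job in, once; it reports no verdict.
The state is a dict: "time_s": time; "qpos": joint angles; "dq": joint speeds; "tau": joint torques, N m; "tool_pos": TCP position; "orientation": TCP orientation; "force": force on the tool from outside, world axes, zero at the start; "wrist_torque": the same for the moment, N m; "width": finger opening in mm.
Only numpy, scipy, OpenCV 4.12 (cv2) and the standard library are available. Lean on these libraries where they do the work, as an engineer would, in place of code of your own. Each camera call takes 0.05 s, during which the arm holds its last target.

## Working session

There is one attempt and no reset: what is moved stays moved. The work goes in short steps, each a Python script; the robot and the scene stay as the last script left them, time stands still between calls to the robot, and variables do not carry over. Pictures are saved under pics/ and viewed, and the job is handed in when it is done.

```bash
ls; mkdir -p pics
python3 - <<'E'
from station import env, set_gripper, viewer, workorder
import cv2
for n in ("side","top","wrist"):
    im=viewer.camera(n); cv2.imwrite(f"pics/{n}0.png",im)
    p=viewer.camera_params(n); print(n,{k:(v.tolist() if hasattr(v,'tolist') else v) for k,v in p.items()})
s=env.read_state(); print(s)
E
```

```text
pics
side {'fx': 551.8028766234651, 'fy': 551.8028766234651, 'cx': 323.2171607587797, 'cy': 231.84777098518353, 'dist': [0.0438904397149381, 0.0, 0.0, 0.0, 0.0], 'pose': [[-0.8911384319775266, 0.24538553740243546, -0.3816519790153759, 136.072339745355], [-0.4532693893555728, -0.4434976063302845, 0.7732119592017017, 959.5098851520779], [0.020473292990164413, 0.8620300523839212, 0.5064435141860472, 727.3290638404409], [0.0, 0.0, 0.0, 1.0]]}
top {'fx': 467.7008719360966, 'fy': 467.7008719360966, 'cx': 316.2029555025801, 'cy': 241.25632940270455, 'dist': [-0.1071423005827817, 0.0, 0.0, 0.0, 0.0], 'pose': [[-0.0020366903598251843, 0.9984766206575659, -0.05513882382337764, 536.9318969160481], [-0.999842318167765, -0.003005961335232762, -0.01750151414480879, 1.2691724108258706], [-0.017640597872182546, 0.05509448426746881, 0.9983253012470502, 1040.9903289491074], [0.0, 0.0, 0.0, 1.0]]}
wrist {'fx': 409.54889436544346, 'fy': 409.54889436544346, 'cx': 315.7600924680504, 'cy': 246.8360216474594, 'dist': [-0.01968561204133755, 0.0, 0.0, 0.0, 0.0], 'tool_from_camera': [[-0.0007630494766895272, 0
[... 225 characters left out ...]
572], [0.0, 0.0, 0.0, 1.0]]}
{'time_s': 0.15, 'qpos': array([-1.20000163e+00,  4.23681056e-01,  1.63051870e+00,  1.56344851e-05,
        1.08859565e+00, -1.89914149e-02]), 'dq': array([ 0.00054403, -0.00081019, -0.00174996, -0.00037954, -0.00015424,
       -0.00029974]), 'tau': array([-2.00702189e-04, -5.44986963e+01, -2.73919433e+01,  6.44062017e-02,
        2.04044563e-02, -6.56432621e-05]), 'tool_pos': array([ 237.40107871, -577.78512789,  302.06870059]), 'orientation': array([ 9.81068912e-01,  1.93658021e-01, -9.84215157e-05, -5.93308068e-04]), 'force': array([0.67709687, 1.0169575 , 0.47357625]), 'wrist_torque': array([-0.00302532, -0.01426939, -0.02467925]), 'width': 87.94676169495186}
```

View pics/side0.png

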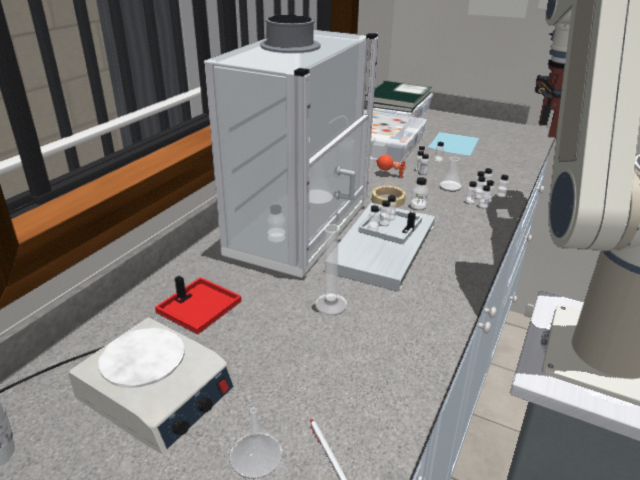

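View pics/top0.png

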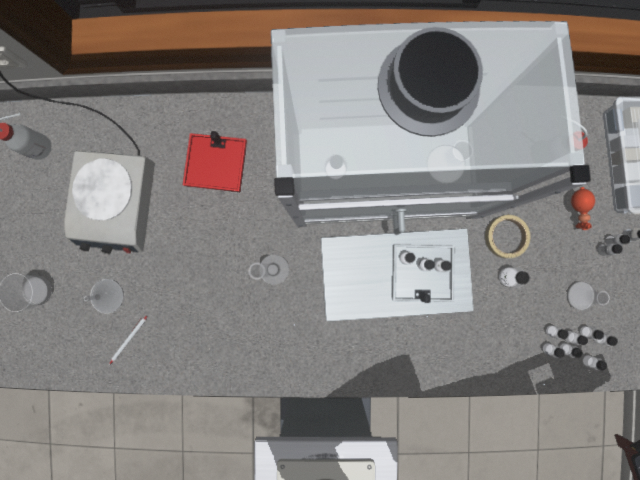

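View pics/wrist0.png

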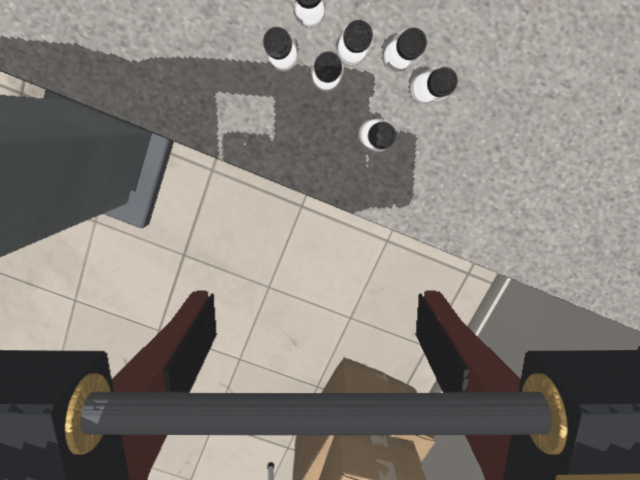

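The tray could be mistaken for the red tray with a black grip (top ~215,163; side ~198,303). The steel-grey tray on the stand (top ~422,272; side ~392,223) matches the description and carries 3 vials. I'll check it, the handle and the hood front in close crops.

```bash
cat > h.py <<'E'
import numpy as np, cv2
from scipy.spatial.transform import Rotation as R
from station import env, set_gripper, viewer, workorder
def cam(n, T=None):
    p=viewer.camera_params(n)
    K=np.array([[p['fx'],0,p['cx']],[0,p['fy'],p['cy']],[0,0,1]]); d=np.array(p['dist'])
    if n=='wrist':
        P=T@np.array(p['tool_from_camera'])
    else: P=np.array(p['pose'])
    return K,d,P
def toolT(s=None):
    s=s or env.read_state(); T=np.eye(4); T[:3,:3]=R.from_quat(s['orientation']).as_matrix(); T[:3,3]=s['tool_pos']; return T
def ray(c,uv):
    K,d,P=c; u=cv2.undistortPoints(np.array([[uv]],float),K,d)[0,0]
    v=P[:3,:3]@np.array([u[0],-u[1],-1]); return P[:3,3],v/np.linalg.norm(v)
def onz(c,uv,z):
    o,v=ray(c,uv); return o+v*(z-o[2])/v[2]
def proj(c,X):
    K,d,P=c; X=np.atleast_2d(X); q=(X-P[:3,3])@P[:3,:3]; q=q*[1,-1,-1]
    return cv2.projectPoints(q,np.zeros(3),np.zeros(3),K,d)[0][:,0]
def tri(rs):
    A=np.zeros((3,3));b=np.zeros(3)
    for o,v in rs:
        M=np.eye(3)-np.outer(v,v);A+=M;b+=M@o
    X=np.linalg.solve(A,b); return X,[np.linalg.norm((np.eye(3)-np.outer(v,v))@(X-o)) for o,v in rs]
E
python3 - <<'E'
import cv2
t=cv2.imread('pics/top0.png'); s=cv2.imread('pics/side0.png')
cv2.imwrite('pics/top0c.png',cv2.resize(t[150:330,260:500],None,fx=3.3,fy=3.3,interpolation=cv2.INTER_CUBIC))
cv2.imwrite('pics/side0c.png',cv2.resize(s[130:310,200:440],None,fx=3.3,fy=3.3,interpolation=cv2.INTER_CUBIC))
E
```

```text
(no output)
```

View pics/top0c.png

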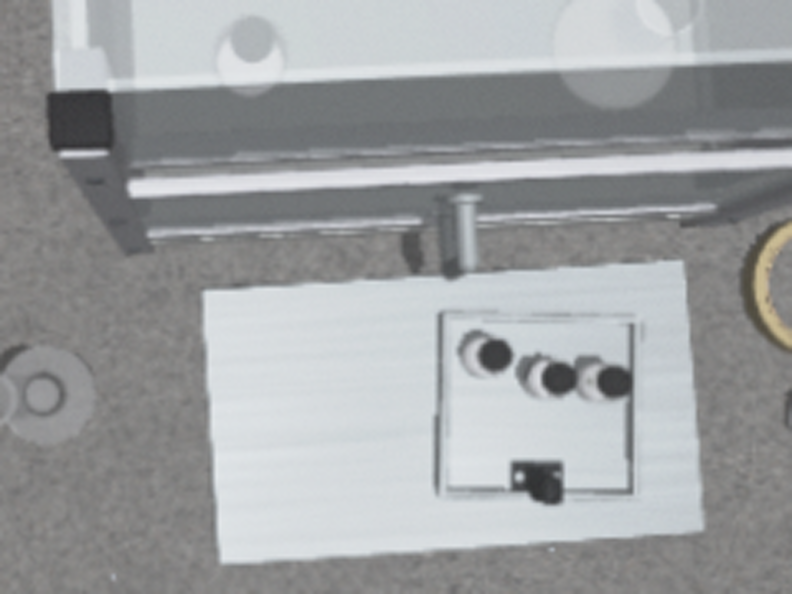

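View pics/side0c.png

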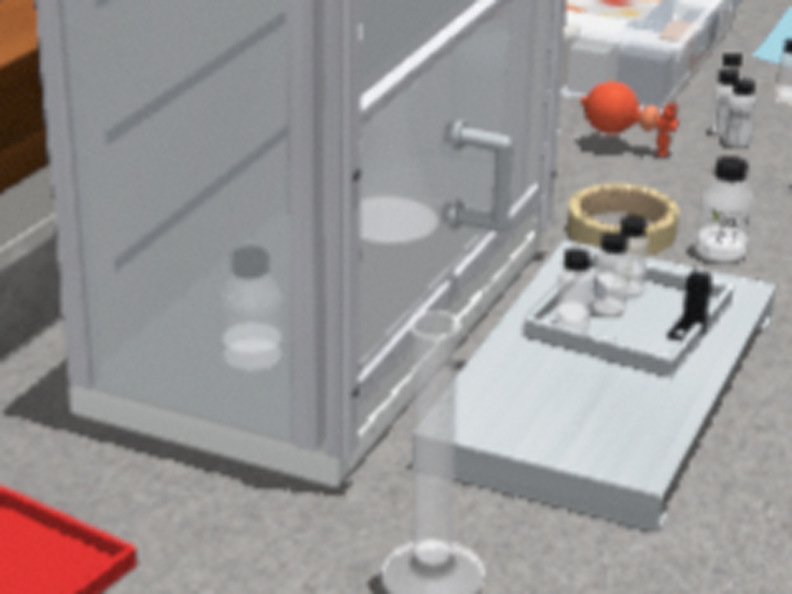

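Run:
```python
from h import *
T=cam('top');S=cam('side')
f=lambda x,y:(260+x/3.3,150+y/3.3); g=lambda x,y:(200+x/3.3,130+y/3.3)
np.set_printoptions(precision=1,suppress=True)
print('stand');  
st=np.array([onz(T,f(*p),32) for p in [(204,291),(683,262),(704,531),(220,563)]]);print(st, st.mean(0))
for p in [(775,285),(658,505),(440,430)]: print('stand side',onz(S,g(*p),32))
print('tray top rim')
tr=np.array([onz(T,f(*p),47) for p in [(440,312),(636,318),(634,494),(437,494)]]);print(tr,tr.mean(0))
for p in [(527,325),(672,360),(732,293)]: print('tray side',onz(S,g(*p),47))
# handle: side bar top elbow/bottom
print('handle', tri([ray(T,f(467,200)),ray(S,g(505,140))]), tri([ray(T,f(453,272)),ray(S,g(500,225))]))
print('grip top',onz(T,f(546,488),87), 'side',onz(S,g(697,275),87))
print('bottle',onz(T,f(251,68),30),onz(S,g(252,350),30)); print('flask',onz(T,f(614,50),30),onz(S,g(390,220),30))
for p in [(494,355),(558,378),(612,381)]: print('vial top',onz(T,f(*p),32+3+64))
for p in [(577,258),(613,240),(633,222)]: print('vial side',onz(S,g(*p),32+3+64))
# hood floor front edge
print('floor front',onz(T,f(150,232),30),onz(T,f(715,207),30))
print('floor front side',onz(S,g(350,435),30),onz(S,g(535,240),30))
```

```text
stand
[[ 599.3    6.8   32. ]
 [ 617.5 -309.3   32. ]
 [ 440.8 -320.6   32. ]
 [ 422.    -3.2   32. ]] [ 519.9 -156.6   32. ]
stand side [ 439.4 -316.    32. ]
stand side [417.4  12.6  32. ]
stand side [581.5   1.3  32. ]
tray top rim
[[ 584.3 -145.5   47. ]
 [ 580.  -273.    47. ]
 [ 466.5 -270.1   47. ]
 [ 467.4 -142.5   47. ]] [ 524.6 -207.8   47. ]
tray side [ 577.4 -137.4   47. ]
tray side [ 464.7 -141.9   47. ]
tray side [ 458.2 -259.8   47. ]
handle (array([ 624.9, -146.9,  185.3]), [np.float64(16.401592205747914), np.float64(16.401592205747825)]) (array([ 605.1, -142.3,  121.6]), [np.float64(0.4702811662162589), np.float64(0.4702811662162442)])
grip top [ 473.5 -204.3   87. ] side [ 470.8 -201.9   87. ]
bottle [747.4 -24.8  30. ] [753.  -31.2  30. ]
flask [ 759.5 -267.    30. ] [ 762.  -271.5   30. ]
vial top [ 555.5 -170.6   99. ]
vial top [ 541.2 -209.8   99. ]
vial top [ 539.2 -243.1   99. ]
vial side [ 551.1 -162.1   99. ]
vial side [ 538.4 -202.1   99. ]
vial side [ 535.9 -237.7   99. ]
floor front [638.4  42.2  30. ] [ 654.2 -332.4   30. ]
floor front side [634.7  34.1  30. ] [ 639.6 -297.8   30. ]
```

The close crops confirm the steel tray: 3 black-capped vials and a black grip at top ~(424,297). The sash bow handle is at top ~(399,220), or side ~(351,190). Next I check which poses the arm can reach.

```bash
cat >> h.py <<'E'
def ori(th,psi):
    c,s=np.cos(np.radians(th)),np.sin(np.radians(th)); cp,sp=np.cos(np.radians(psi)),np.sin(np.radians(psi))
    z=np.array([c*cp,c*sp,-s]); y=np.array([sp,-cp,0]); x=np.cross(y,z)
    return R.from_matrix(np.stack([x,y,z],1)).as_quat(), z
def tcp(g,th,psi,back=0):
    q,z=ori(th,psi); return np.array(g,float)-z*61-back*np.array([np.cos(np.radians(psi)),np.sin(np.radians(psi)),0]), q
E
python3 - <<'E'
from h import *
np.set_printoptions(precision=2,suppress=True)
for th in (25,35,45,55):
    print(th)
    for name,g in dict(look=(430,-165,250),h0=(605,-142,136),hup=(605,-142,340),grip=(473,-204,70),grip2=(475,-143,70),gin=(668,-137,70)).items():
        p,q=tcp(g,th,3); j=env.ik(p,q); print(name,p,j)
E
```

```text
25
look [ 374.79 -167.89  275.78] [-0.87  0.27  2.52  2.05  0.95 -1.23]
h0 [ 549.79 -144.89  161.78] [-0.46  0.68  2.26  2.57  0.96 -1.45]
hup [ 549.79 -144.89  365.78] [-0.46  0.17  2.21  2.13  0.55 -0.87]
grip [ 417.79 -206.89   95.78] [-0.84  0.9   2.37  2.29  1.21 -1.67]
grip2 [ 419.79 -145.89   95.78] [-0.68  0.94  2.44  2.46  1.32 -1.74]
gin [ 612.79 -139.89   95.78] [-0.38  0.85  2.11  2.66  0.98 -1.48]
35
look [ 380.1  -167.62  284.99] [-0.79  0.13  2.46  1.83  0.69 -0.91]
h0 [ 555.1  -144.62  170.99] [-0.43  0.57  2.22  2.48  0.67 -1.31]
hup [ 555.1  -144.62  374.99] [-0.43  0.12  2.13  1.59  0.39 -0.32]
grip [ 423.1  -206.62  104.99] [-0.78  0.75  2.36  2.3   0.94 -1.55]
grip2 [ 425.1  -145.62  104.99] [-0.62  0.77  2.44  2.49  1.01 -1.62]
gin [ 618.1  -139.62  104.99] [-0.36  0.75  2.09  2.6   0.69 -1.38]
45
look [ 386.93 -167.26  293.13] [-0.71  0.05  2.38  1.43  0.51 -0.43]
h0 [ 561.93 -144.26  179.13] [-0.39  0.5   2.16  2.23  0.39 -1.02]
hup [ 561.93 -144.26  383.13] [-0.39  0.11  2.03  0.88  0.41  0.41]
grip [ 429.93 -206.26  113.13] [-0.71  0.63  2.33  2.23  0.67 -1.37]
grip2 [ 431.93 -145.26  113.13] [-0.56  0.63  2.4   2.46  0.7  -1.47]
gin [ 624.93 -139.26  113.13] [-0.33  0.68  2.03  2.42  0.42 -1.18]
55
look [ 395.06 -166.83  299.97] [-0.62  0.02  2.3   0.88  0.48  0.17]
h0 [ 570.06 -143.83  185.97] [-0.36  0.46  2.07  1.42  0.23 -0.19]
hup [ 570.06 -143.83  389.97] [-0.36  0.12  1.93  0.44  0.56  0.85]
grip [ 438.06 -205.83  119.97] [-0.64  0.55  2.27  1.99  0.41 -1.05]
grip2 [ 440.06 -144.83  119.97] [-0.49  0.54  2.33  2.28  0.4  -1.21]
gin [ 633.06 -138.83  119.97] [-0.31  0.64  1.95  1.75  0.21 -0.48]
```

Run:
```python
from h import *
p,q=tcp((430,-165,250),30,3); env.reach(p,q)
s=env.read_state(); im=viewer.camera('wrist'); np.save('w1.npy',toolT(s)); cv2.imwrite('pics/w1.png',im); print(s['time_s'],s['tool_pos'],s['force'])
```

```text
1.8583 [ 377.74063203 -168.38561081  280.82384781] [-0.1171276  -0.43356433  0.79442434]
```

View pics/w1.png

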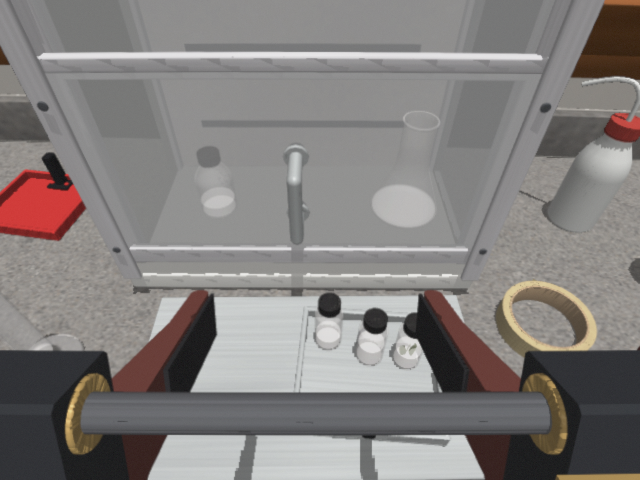

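The wrist view shows the handle bar at (295,165–243), the bottle foot at (218,203) and the flask foot at (403,206). The sash's lower rail is at row ~250 and the floor's front edge at row ~280. I zoom in to measure.

Run:
```python
import cv2
t=cv2.imread('pics/w1.png')
cv2.imwrite('pics/w1c.png',cv2.resize(t[130:300,110:490],None,fx=2.1,fy=2.1,interpolation=cv2.INTER_CUBIC))
cv2.imwrite('pics/w1d.png',cv2.resize(t[235:300,120:220],None,fx=7,fy=7,interpolation=cv2.INTER_CUBIC))
cv2.imwrite('pics/w1e.png',cv2.resize(t[235:300,390:490],None,fx=7,fy=7,interpolation=cv2.INTER_CUBIC))
```

```text
(no output)
```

View pics/w1c.png

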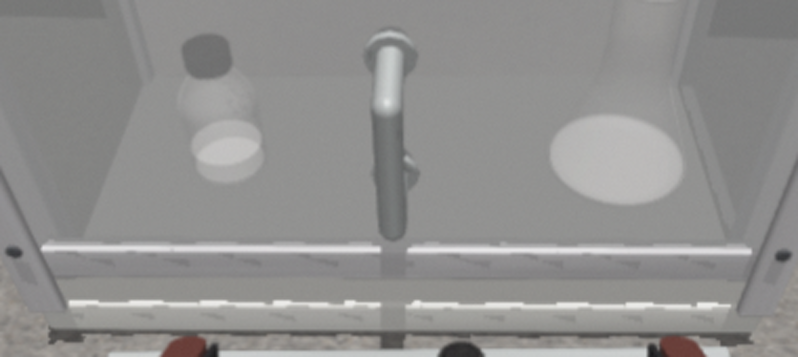

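View pics/w1d.png

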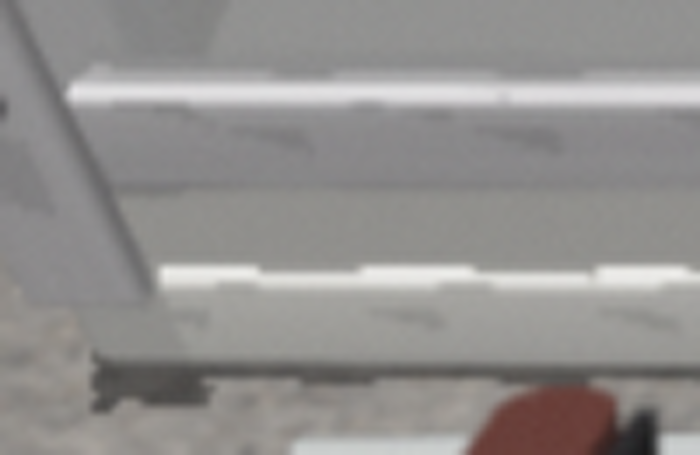

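View pics/w1e.png

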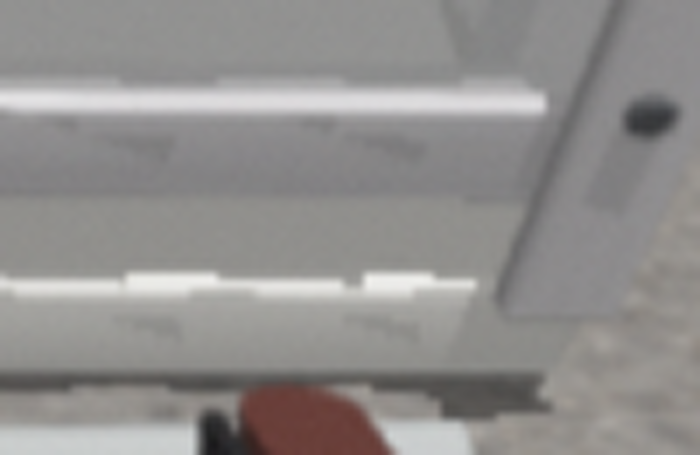

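Run:
```python
from h import *
np.set_printoptions(precision=1,suppress=True)
W=cam('wrist',np.load('w1.npy'));T=cam('top');S=cam('side')
f=lambda x,y:(110+x/2.1,130+y/2.1); ft=lambda x,y:(260+x/3.3,150+y/3.3); g=lambda x,y:(200+x/3.3,130+y/3.3)
a=onz(W,(120+160/7,235+290/7),30);b=onz(W,(390+475/7,235+295/7),30);print('edge',a,b,np.degrees(np.arctan2(b[0]-a[0],a[1]-b[1])),(a+b)/2)
print('posts foot',onz(W,(120+150/7,235+300/7),30),onz(W,(390+500/7,235+305/7),30))
print('bottle',onz(W,f(229,165),30),'flask',onz(W,f(617,159),30))
# handle bar: bottom end, and top end, across views
print('bar low',tri([ray(W,f(394,237)),ray(S,g(500,228)),ray(T,ft(453,274))]))
print('bar top',tri([ray(W,f(387,100)),ray(S,g(507,138))]))
print('bar mid at x plane:')
for p in [(387,105),(391,170),(394,235)]:
    o,v=ray(W,f(*p)); print((o+v*(605-o[0])/v[0]))
print('vialcaps',[onz(W,p,99) for p in [(329,304),(375,319)]])
print('stand far edge',onz(W,(120+295/7,235+440/7),32),onz(W,(390+470/7,235+425/7),32))
```

```text
edge [628.5  40.3  30. ] [ 646.3 -316.7   30. ] 2.851083680756331 [ 637.4 -138.2   30. ]
posts foot [626.4  41.2  30. ] [ 644.4 -320.4   30. ]
bottle [747.6 -21.7  30. ] flask [ 766.3 -267.1   30. ]
bar low (array([ 604.3, -141.6,  120. ]), [np.float64(0.7447456629736341), np.float64(0.8443202048885675), np.float64(1.3919365863254503)])
bar top (array([ 603.6, -140.4,  193.4]), [np.float64(1.2035922563387205), np.float64(1.203592256338882)])
bar mid at x plane:
[ 605.  -140.4  191.5]
[ 605.  -140.8  158.9]
[ 605.  -140.8  121. ]
vialcaps [array([ 553.2, -171.6,   99. ]), array([ 539.9, -210.7,   99. ])]
stand far edge [598.9   8.1  32. ] [ 618.5 -310.4   32. ]
```

Measurements (world, mm):

| Item | Result |
|---|---|
| Handle bar | (604.5, -141), middle at z ≈ 156, so the sash starts about 20 mm open |
| Hood | origin ≈ (650, -138.4), yaw ≈ 2.9° |
| Bottle, hood frame | (104, 108) |
| Flask, hood frame | (106, -135) |
| Free lane | y from -92 to 85, so the tray goes to y ≈ -4 |

I start by grasping the handle.

```bash
cat >> h.py <<'E'
PSI=2.9; O=np.array([650.,-138.4]); HX=np.array([np.cos(np.radians(PSI)),np.sin(np.radians(PSI))]); HY=np.array([-HX[1],HX[0]])
def hood(x,y): return O+x*HX+y*HY
def snap(n,name):
    s=env.read_state(); np.save(name+'.npy',toolT(s)); im=viewer.camera(n); cv2.imwrite(f'pics/{name}.png',im); return s
E
python3 - <<'E'
from h import *
set_gripper(45)
p,q=tcp((604.5,-141,156),33,PSI,back=60); env.reach(p,q)
s=snap('wrist','w2'); print(s['time_s'],s['tool_pos'],p)
E
```

```text
3.375 [ 492.86936344 -146.01369275  188.98867819] [ 493.48345021 -146.6238558   189.22298114]
```

View pics/w2.png

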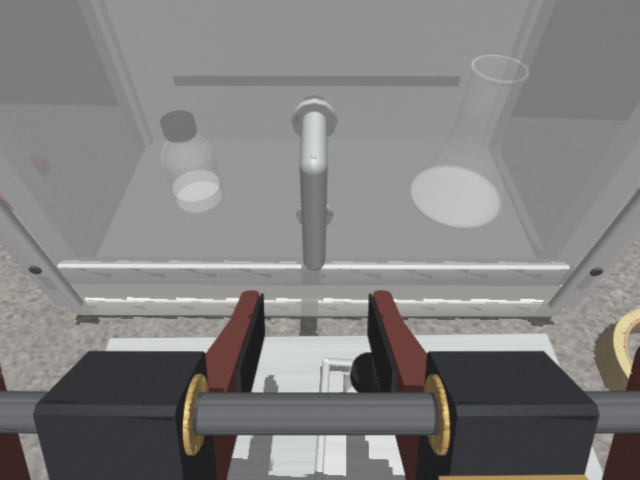

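The bar at column 314 is centred between the finger tips (mid ≈ 316). I move in, grip and raise.

Run:
```python
from h import *
p,q=tcp((604.5,-141,156),33,PSI)
print(env.move_l(p,rate=80,f_stop=12)); set_gripper(0)
s=env.read_state(); print(s['time_s'],s['width'],s['tool_pos'],s['force'])
print(env.move_l(p+[0,0,182],rate=80,f_stop=35))
s=snap('side','s3'); print(s['time_s'],s['width'],s['tool_pos'],s['force'])
```

```text
False
4.95 10.879738483133679 [ 553.159404   -141.95175107  189.18983127] [0.71542509 9.05952141 1.46350188]
False
7.375 11.440973267116687 [ 553.13033126 -141.9381526   370.69770182] [ 2.42055625  6.49700667 -2.86773263]
```

View pics/s3.png

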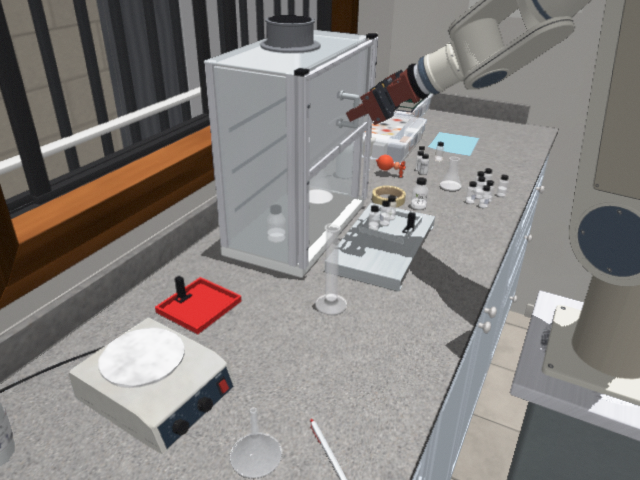

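The sash is up and gripped. I release, back off and go to a view behind the tray grip.

Run:
```python
from h import *
set_gripper(40)
p=env.read_state()['tool_pos']; env.move_l(p-80*np.array([*HX,0]),rate=120)
p,q=tcp((473,-205,120),33,-1.4,back=50); print(env.ik(p,q)); env.reach(p,q)
s=snap('wrist','w4'); print(s['time_s'],s['tool_pos'],p); snap('top','t4')
```

```text
[-0.87896566  0.63874135  2.4852785   2.27831209  0.98335768 -1.55487252]
9.8917 [ 372.58694051 -202.81804819  153.25141995] [ 371.87129232 -202.52846762  153.22298114]
```

View pics/w4.png

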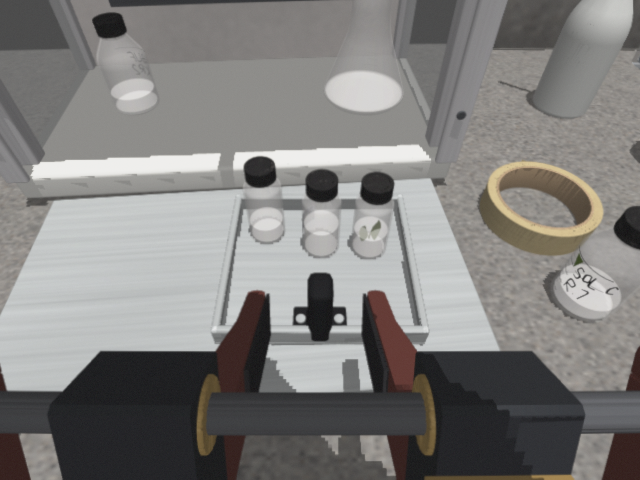

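View pics/t4.png

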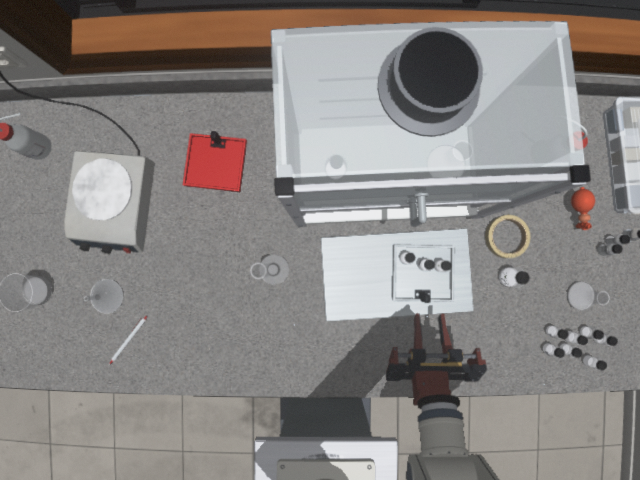

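The wrist view shows the grip top at (320,282), upright between the finger tips at 256 and 378. The vials are at (262,200), (321,213) and (373,215), the bottle foot at (136,100) and the flask foot at (363,92). The sash is well up in the top view.

```bash
python3 - <<'E'
from h import *
np.set_printoptions(precision=1,suppress=True)
W=cam('wrist',np.load('w4.npy'))
print('grip top near edge/mid',onz(W,(320,277),87),onz(W,(320,285),87))
c=[onz(W,p,47) for p in [(235,199),(403,197),(425,335),(216,333)]];print(np.array(c),np.mean(c,0))
i2h=lambda P:np.array([(P[:2]-O)@HX,(P[:2]-O)@HY])
for n,p in dict(bottle=(136,101),flask=(363,92),fl_l=(325,90),fl_r=(402,92),bo_l=(113,99),bo_r=(158,99)).items(): P=onz(W,p,30);print(n,P,i2h(P))
print('opening edge',[i2h(onz(W,p,30)) for p in [(30,178),(440,158)]])
E
python3 - <<'E'
import cv2
t=cv2.imread('pics/w4.png')
cv2.imwrite('pics/w4c.png',cv2.resize(t[0:360,20:480],None,fx=1.7,fy=1.66,interpolation=cv2.INTER_CUBIC))
E
```

```text
grip top near edge/mid [ 476.3 -208.3   87. ] [ 471.1 -208.2   87. ]
[[ 581.2 -146.1   47. ]
 [ 580.3 -276.5   47. ]
 [ 461.6 -270.3   47. ]
 [ 465.9 -146.6   47. ]] [ 522.2 -209.9   47. ]
bottle [756.9 -18.1  30. ] [112.9 114.7]
flask [ 768.7 -265.6   30. ] [ 112.1 -133. ]
fl_l [ 773.9 -223.6   30. ] [119.4 -91.4]
fl_r [ 767.8 -308.9   30. ] [ 109.  -176.2]
bo_l [762.    8.3  30. ] [119.3 140.9]
bo_r [760.2 -41.2  30. ] [115.   91.5]
opening edge [array([ -9.3, 182.4]), array([  -9.4, -186.3])]
```

View pics/w4c.png

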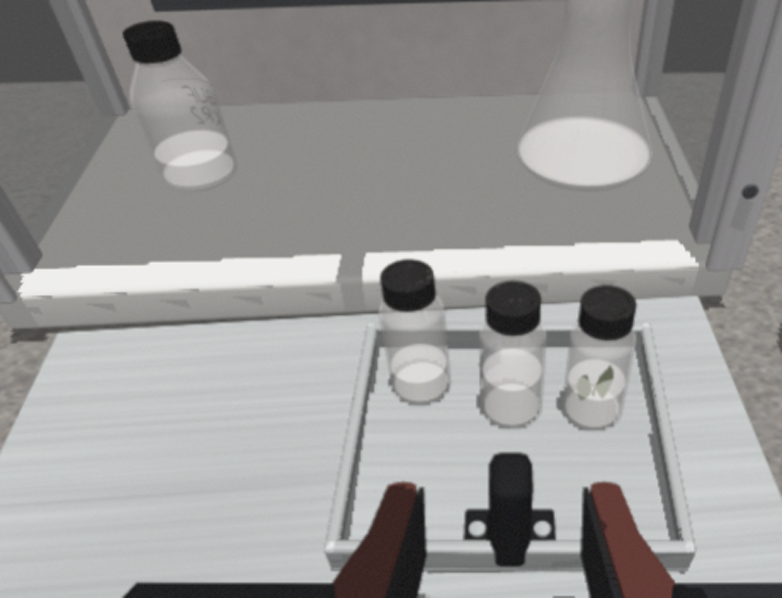

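Run:
```python
from h import *
g=(472,-207.3,70)
p,q=tcp(g,33,-1.4,back=35); env.move_l(p,q,rate=100)
p,q=tcp(g,33,-1.4); print(env.move_l(p,q,rate=60,f_stop=8))
set_gripper(0)
s=snap('wrist','w5'); print(s['time_s'],s['width'],s['tool_pos'],p,s['force']); snap('side','s5')
```

```text
False
11.9167 13.838395267341651 [ 420.67381789 -206.12796533  103.15070314] [ 420.85636681 -206.05007653  103.22298114] [-1.25040819 -0.48733536  0.81819478]
```

View pics/w5.png

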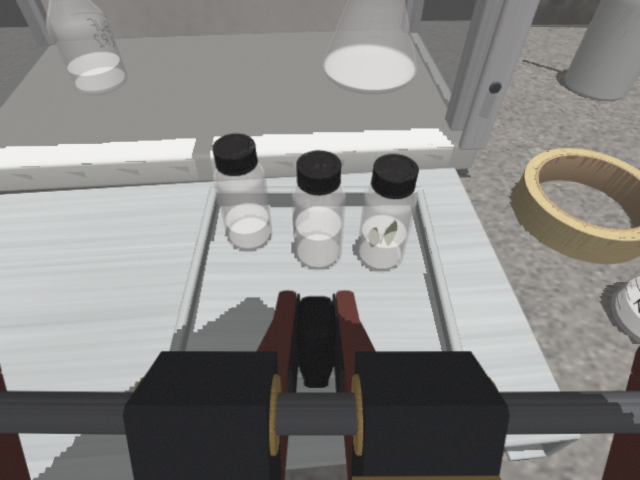

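View pics/s5.png

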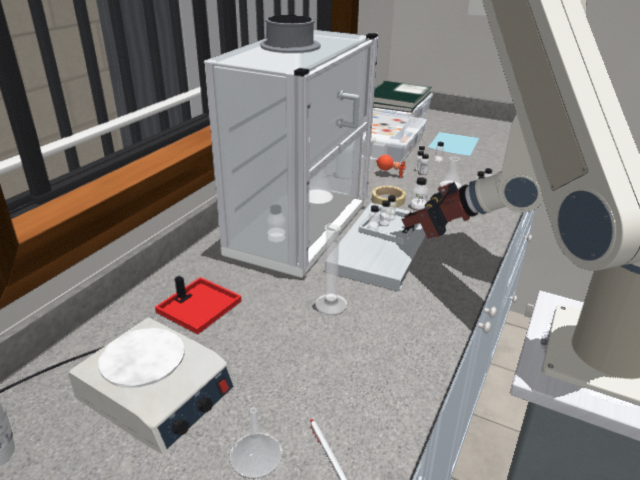

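Run:
```python
from h import *
g=(*hood(-180,-2),70)
p,q=tcp(g,33,PSI); print(p,env.move_l(p,q,rate=35,f_stop=25)); env.hold(0.2)
s=snap('wrist','w6'); print(s['time_s'],s['width'],s['tool_pos'],s['force']); snap('top','t6')
```

```text
[ 419.23831323 -152.09244733  103.22298114] False
13.9083 13.577475079276516 [ 419.2274215  -152.09027378  103.21287034] [ 0.42322602  0.05558438 -3.30913354]
```

View pics/w6.png

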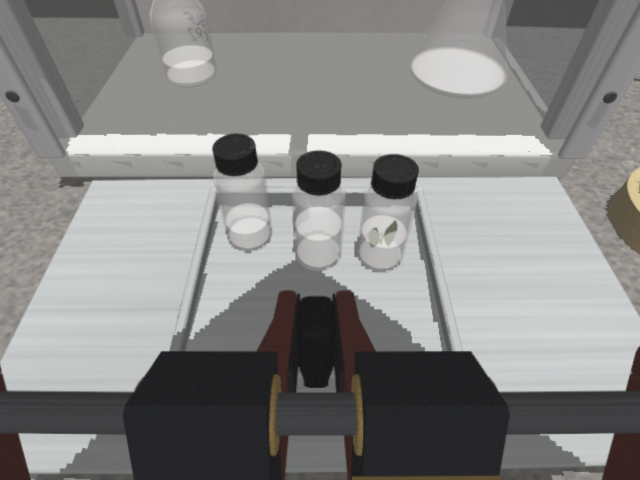

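View pics/t6.png

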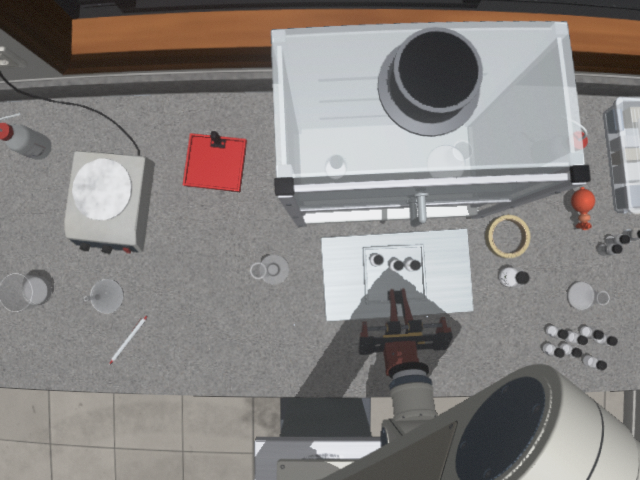

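The tray is square to the hood and centred in the lane: bottle edge at column 215, flask edge at 411, middle 313 against the camera axis at 316. All vials are standing. I slide it in, level across the gap, and lower 2 mm only once it is clear of the stand.

Run:
```python
from h import *
for x,z,r in ((-27,70,50),(20,68,35)):
    p,q=tcp((*hood(x,-2),z),33,PSI); print(env.move_l(p,q,rate=r,f_stop=20))
    s=env.read_state(); print(s['time_s'],s['width'],s['tool_pos'],p,s['force'])
env.hold(0.2); s=snap('wrist','w7'); snap('side','s7'); print(s['force'])
```

```text
False
17.2167 13.593056659107644 [ 571.93433061 -144.34654307  103.17247096] [ 572.04237488 -144.35172749  103.22298114] [-0.83137428 -0.6292746  -4.94014091]
False
18.7083 13.54039428968869 [ 618.93767686 -142.00252374  101.29694476] [ 618.98218466 -141.97385931  101.22298114] [ 0.10964996 -0.78802168 -4.10458358]
[-0.18089224  1.0079141  -4.05142101]
```

View pics/w7.png

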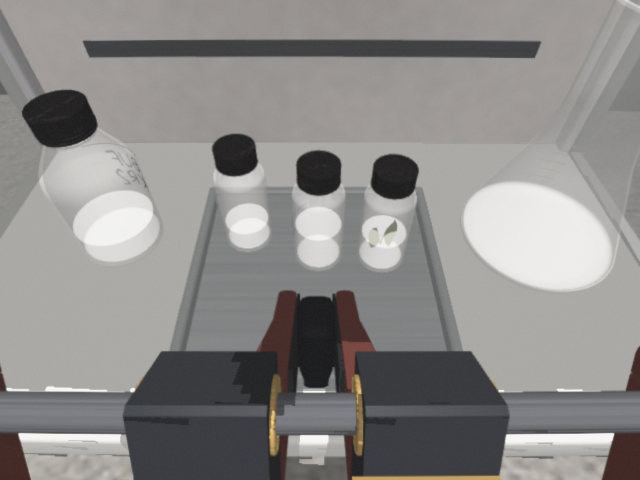

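View pics/s7.png

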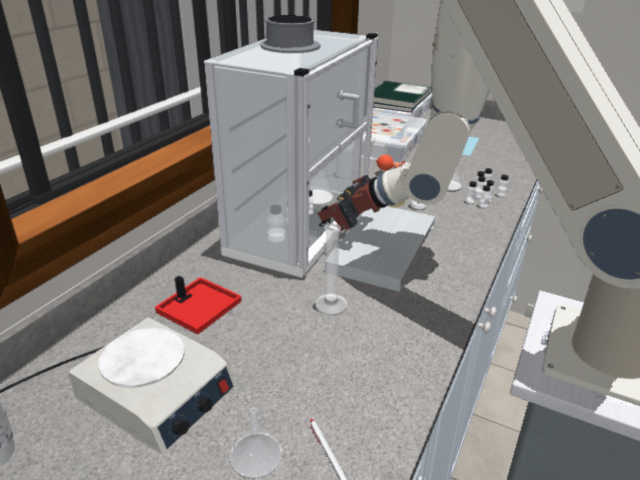

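The tray is inside with clear floor on both sides and all vials upright. The tool still carries about 4 N, so I lower to contact, release, and back straight out.

Run:
```python
from h import *
p=env.read_state()['tool_pos']
print(env.move_l(p-[0,0,2.5],rate=6,f_stop=2.5)); s=env.read_state(); print(s['tool_pos'],s['force'])
set_gripper(34); s=env.read_state(); p=s['tool_pos']; print(s['width'])
env.move_l(p-70*np.array([*HX,0]),rate=90)
s=snap('wrist','w8'); print(s['time_s'],s['force'],s['tool_pos'])
```

```text
True
[ 618.90942495 -141.9959914   101.12101452] [-1.34922505 -0.77146879  5.1464397 ]
34.144172193010434
20.675 [-0.29334639 -0.06685405 -0.27179324] [ 548.47686091 -145.41416522   99.71740102]
```

View pics/w8.png

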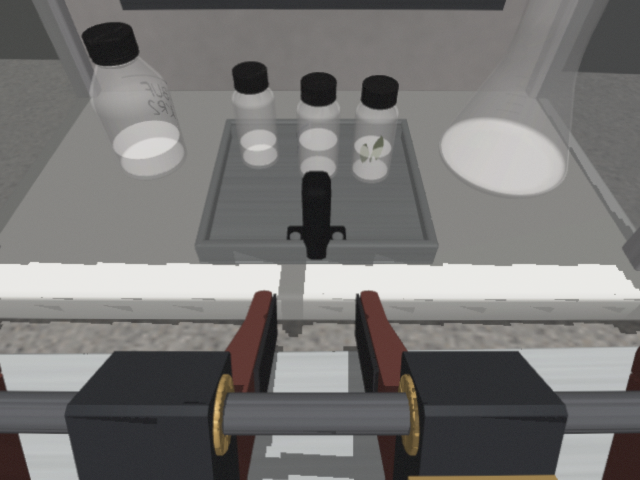

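The tray lies square on the hood floor: corners (222,120), (408,120), (434,250), (202,248), and the floor front edge is at row ~299. Now I check its position in the hood frame.

Run:
```python
from h import *
np.set_printoptions(precision=1,suppress=True)
W=cam('wrist',np.load('w8.npy'))
h=lambda P:np.array([(P[:2]-O)@HX,(P[:2]-O)@HY])
c=np.array([h(onz(W,p,45)) for p in [(222,120),(408,120),(435,248),(201,247)]]);print(c,c.mean(0))
print('front edge',h(onz(W,(290,299),30)),'tray near foot',h(onz(W,(260,258),30)))
print('bottle',h(onz(W,(152,157),30)),'flask',h(onz(W,(503,155),30)))
# go back up to handle pre-pose
up=env.read_state()['tool_pos']
env.move_l(up-40*np.array([*HX,0]),rate=120)
g=np.array([604.5,-140.5,338]); p,q=tcp(g,33,PSI,back=60); env.reach(p,q)
s=snap('wrist','w9'); print(s['time_s'],s['tool_pos'],p)
```

```text
[[132.2  64.8]
 [132.  -69.1]
 [ 12.1 -65.9]
 [ 12.9  58.4]] [72.3 -3. ]
front edge [-10.   10.9] tray near foot [17.3 28.9]
bottle [109.2 114. ] flask [ 111.3 -137. ]
22.2583 [ 493.6 -145.8  370.8] [ 493.5 -146.1  371.2]
```

View pics/w9.png

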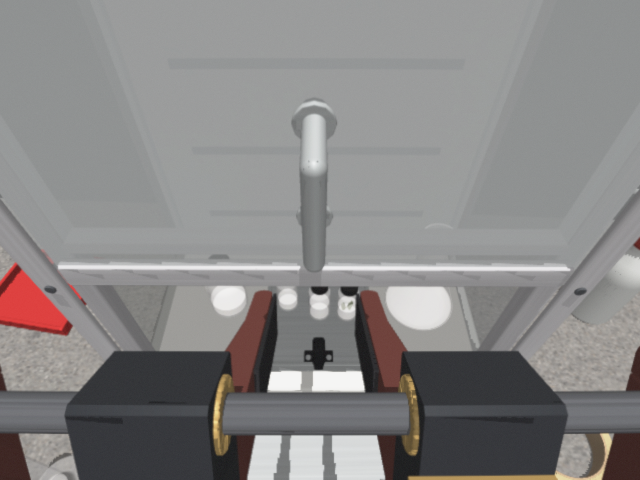

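The tray centre is at hood (72, -3), inside 57–142, and the bar is centred again at column 314. I grip it and lower the sash gently to contact.

Run:
```python
from h import *
g=np.array([604.5,-140.5,338]); p,q=tcp(g,33,PSI)
print(env.move_l(p,q,rate=80,f_stop=12)); set_gripper(0)
s=env.read_state(); print(s['time_s'],s['width'],s['force'])
print(env.move_l(p-[0,0,190],rate=70,f_stop=25)); s=env.read_state(); print(s['time_s'],s['tool_pos'],s['force'])
print(env.move_l(p-[0,0,215],rate=15,f_stop=18)); s=env.read_state(); print(s['time_s'],s['tool_pos']-p,s['force'],s['width'])
env.hold(0.2); s=snap('side','s10'); print(s['force'],s['tool_pos']-p)
```

```text
False
23.7 11.455935518260961 [-2.47652177  5.3872878   0.97160413]
False
26.5667 [ 553.11495276 -141.84211918  181.35271046] [-1.31342172  6.30708605  2.75817881]
True
27.5417 [  -0.36394978    1.29686604 -202.88418045] [-4.04914961 -0.05141012  4.58621465] 11.601998361077758
[-2.34178952  0.07058555  5.4316353 ] [  -0.37460529    1.29836597 -202.87525868]
```

View pics/s10.png

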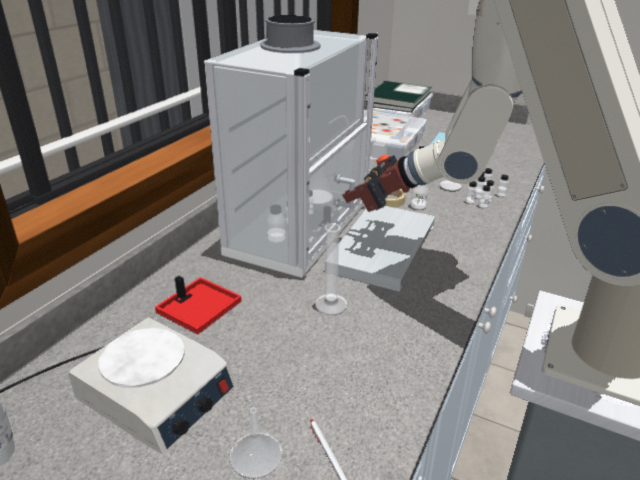

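It stopped on contact after 203 mm of travel, where closed was predicted. I release, back off and check the lower edge.

Run:
```python
from h import *
set_gripper(45)
p=env.read_state()['tool_pos']; env.move_l(p-90*np.array([*HX,0]),rate=100)
p,q=tcp((430,-165,250),30,PSI); env.reach(p,q)
s=snap('wrist','w11'); print(s['time_s'],s['force']); snap('side','s11')
t=cv2.imread('pics/w11.png'); cv2.imwrite('pics/w11c.png',cv2.resize(t[130:310,110:490],None,fx=2.1,fy=2.1,interpolation=cv2.INTER_CUBIC))
t=cv2.imread('pics/s11.png'); cv2.imwrite('pics/s11c.png',cv2.resize(t[130:310,200:440],None,fx=3.3,fy=3.3,interpolation=cv2.INTER_CUBIC))
```

```text
30.175 [ 0.09506747 -0.24307924 -0.77295129]
```

View pics/w11c.png

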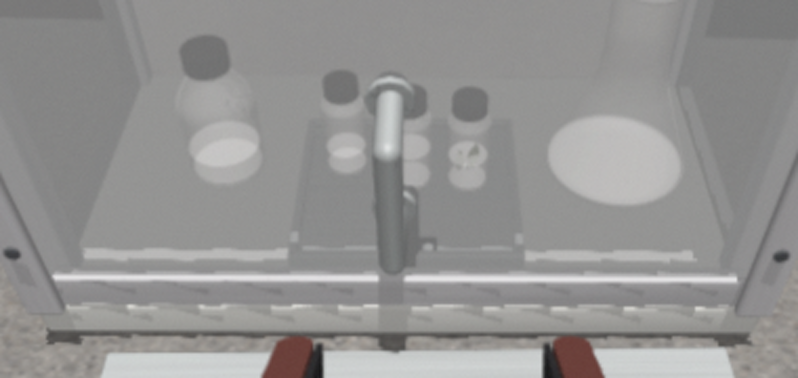

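View pics/s11c.png

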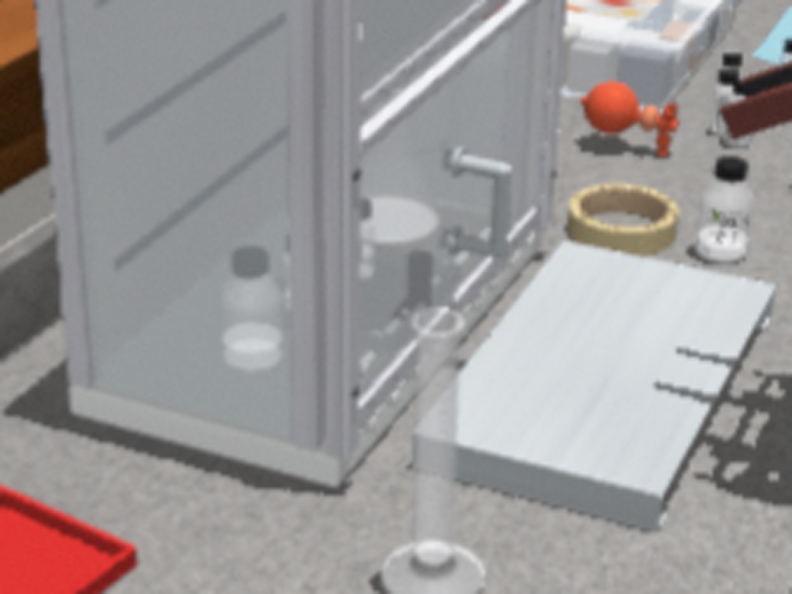

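Run:
```python
from h import *
t=cv2.imread('pics/w11.png'); o=cv2.imread('pics/w1.png')
for n in (160,200,340,400):
    print(n,[int(v) for v in t[255:290,n-3:n+4].mean((1,2))],[int(v) for v in o[240:290,n-3:n+4].mean((1,2))])
cv2.imwrite('pics/w11d.png',np.vstack([cv2.resize(t[250:300,125:235],None,fx=7,fy=6,interpolation=cv2.INTER_CUBIC),cv2.resize(t[250:300,380:490],None,fx=7,fy=6,interpolation=cv2.INTER_CUBIC)])[:600])
```

```text
160 [147, 144, 143, 146, 166, 183, 217, 222, 186, 148, 138, 137, 139, 140, 138, 138, 137, 136, 140, 154, 156, 152, 155, 161, 162, 160, 159, 157, 156, 155, 153, 149, 117, 90, 93] [145, 144, 143, 141, 141, 149, 170, 213, 221, 196, 159, 144, 141, 132, 127, 129, 134, 135, 135, 135, 135, 133, 138, 142, 142, 142, 142, 142, 142, 142, 143, 143, 147, 161, 214, 210, 177, 163, 161, 159, 157, 155, 154, 153, 151, 148, 127, 96, 90, 126]
200 [148, 145, 142, 145, 159, 177, 216, 223, 200, 161, 145, 139, 134, 134, 138, 138, 139, 138, 136, 138, 149, 151, 147, 147, 155, 159, 159, 158, 157, 156, 153, 149, 124, 95, 87] [145, 145, 144, 142, 141, 144, 167, 205, 219, 202, 162, 144, 140, 135, 131, 130, 131, 136, 137, 136, 134, 132, 138, 141, 143, 143, 142, 142, 143, 143, 143, 142, 146, 159, 216, 215, 185, 165, 160, 159, 158, 156, 155, 153, 152, 149, 142, 107, 85, 84]
340 [137, 138, 139, 142, 147, 170, 203, 224, 221, 181, 153, 146, 136, 135, 139, 140, 138, 137, 136, 139, 145, 172, 171, 159, 154, 150, 151, 155, 155, 153, 151, 147, 142, 111, 91] [145, 145, 145, 141, 141, 144, 163, 190, 222, 226, 195, 157, 147, 142, 134, 130, 132, 134, 135, 134, 134, 133, 126, 135, 142, 143, 142, 143, 142, 142, 142, 143, 143, 151, 183, 215, 209, 177, 162, 159, 153, 153, 154, 152, 150, 147, 142, 121, 92, 87]
400 [147, 146, 143, 142, 146, 167, 191, 219, 221, 177, 141, 140, 142, 142, 140, 137, 135, 133, 132, 135, 158, 159, 150, 148, 153, 159, 159, 156, 154, 152, 149, 147, 142, 111, 88] [145, 145, 144, 142, 141, 143, 163, 177, 211, 222, 203, 158, 139, 139, 139, 138, 137, 135, 133, 130, 130, 130, 128, 136, 142, 142, 143, 143, 143, 142, 142, 142, 143, 145, 160, 215, 216, 185, 165, 160, 158, 156, 153, 151, 148, 145, 142, 135, 102, 84]
```

View pics/w11d.png

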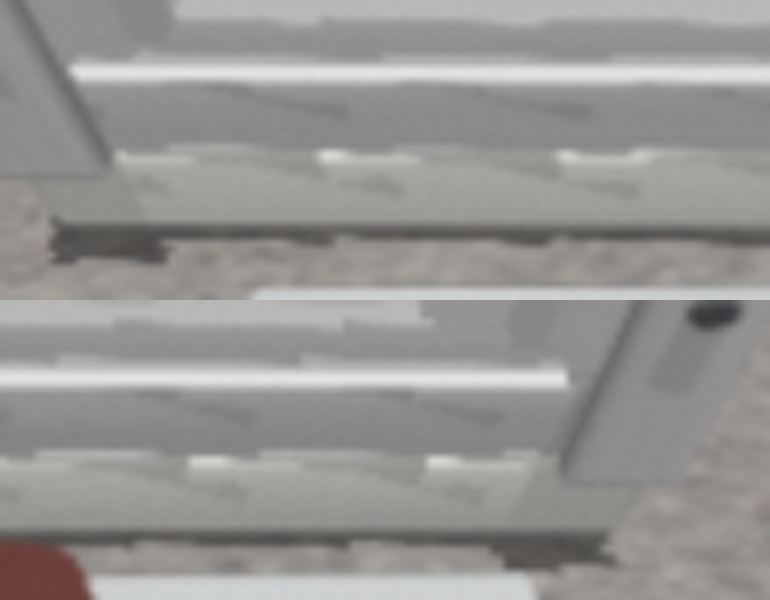

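The sash rail's lower edge now sits on the floor's front lip: only a 1–2 px sliver shows at about 0.7 px/mm, and the lip's own 2 mm depth accounts for that. Through the pane the tray, three upright vials, flask and bottle are all in place, and the arm is clear. I hand the job in.

Run:
```python
from h import *
s=env.read_state(); print(s['time_s'],s['force']); workorder.sign_off()
```

```text
30.275 [-1.16371534  0.08207502  0.07383973]
the job is handed in; nothing more can be done
```

The tray of vials is in the hood with the sash down. I handed the job in at 30.3 s of the 72 s allowed; sign-off gives no verdict, so the result rests on my own checks.

**What I did:** I raised the sash by its handle to about 0.20 m; it had started about 20 mm open. I pinched the steel tray's grip and slid the tray about 55 mm left on the stand to line it up with the space between the flask and the bottle. I then pushed it level across the gap, set it down on the hood floor and backed out. Last, I lowered the sash until it touched.

**Last checks:**
- **Tray:** its centre was at about hood x = 72 mm, y = -3 mm, inside the required limits. It lay square, with all three vials upright.
- **Sash:** it stopped on contact after 203 mm of travel, against about 202 mm expected. The final picture shows the rail on the floor lip, open by no more than about 1–2 mm.
- **Surroundings:** the flask, bottle and bystanders look unmoved. Single-view estimates of the bottle's position differed by up to about 10 mm between pictures. I put that down to measuring through the clear panes, since nothing came near it.
- **Robot:** the arm was clear of everything at sign-off.

No check failed.

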